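# Lock up the tool case

### The job

Lock the tool case: fold the hasp leaf down flat over the lock body, swing the open shackle round so that its free leg stands over the eye of the leaf, and press the shackle down through the eye into the lock until the hidden pawl clicks and it stays down by itself. Press firmly but do not force the lock: ease off as soon as the shackle meets the bottom of its hole. Leave the things lying about where they are, and let go.

Things in the scene. Friction and masses are not known exactly. Their poses are not given: they have to be found in the camera images.
- case: Low tool case, black, grey lid, fixed to the bench, 160 (x) x 320 (y) x 88 mm high; origin at the centre of its underside, z up, front (-x) roughly towards the robot. Carrying handle on the lid 30 mm to +x of the centre, 110 mm long in y, 22 mm high. On a ledge in front, centred at case x -101, y 0 mm, stands the brass padlock body, 36 (x) x 80 (y) mm, top at height 86 mm.
- lock_hole (a point): Mouth of the hole for the free (toe) leg, centre, in the top of the lock body; fixed to the case, at case (-101, +25, 86) mm. The hole takes the 12 mm leg with 1.5 mm to spare on either side. Its axes are those of the case.
- lock_heel (a point): Point on the vertical axis of the heel leg, on the top of the lock body, 50 mm to the -y side of lock_hole in the case's axes. The shackle slides along and turns about this axis.
- hasp (a joint): Angle (rad) of the steel hasp leaf: 0 = flat over the lock body (its stop), 1.57 = upright; starts 1.0 to 1.5. Stays where left; about 1 N at its tip moves it. At angle a it points from point hasp_hinge along (-cos a, 0, sin a) in case axes. 55 mm long, 36 wide, 4 thick; 20 x 20 mm eye centred 31 mm from the hinge. Flat, its top is 7 mm above the lock body's top.
- hasp_hinge (a point): Middle of the leaf's hinge axis, which lies along case y, at case (-70, +25, 91) mm. The leaf is centred on it in y.
- shackle (a joint): Swing angle (rad) of the shackle about the heel axis: 0 = free leg exactly over lock_hole; positive turns it anticlockwise seen from above, so at 1.57 it points to case -x, towards the robot. Starts 1.1 to 1.6, turns easily, stays where left; range -0.3 to 1.9.
- lift (a joint): How far (m) the shackle is pressed down: 0 = up. A spring pushes it up: 4 N when up, plus 120 N/m. Near the click a hidden pawl resists too (12 to 15 N in all), then the force suddenly falls; 2 to 3 mm further the leg meets the hard bottom. The click comes 23 to 36 mm down, differing from lock to lock, unseen. Let go too soon, it springs up; after the click it stays down.
- shackle_top (a point): Top of the middle of the shackle's crossbar. The shackle is an inverted U of 12 mm round steel bar: heel leg and free leg 50 mm apart, crossbar centre line 64 mm above the lock body's top when up (this point 6 mm higher), the crossbar straight for its middle 26 mm.
- shackle_toe (a point): Bottom end of the free leg, 52 mm below the crossbar's centre line; the end tapers over its last 4 mm from 12 to 5 mm, and there is a notch above it. When up it is 12 mm above the lock body's top.
- glue: White bottle, 48 mm diameter, 130 mm high, stands on the bench to the left of the lock; origin at its underside. Leave it alone.
- driver: Screwdriver lying on the bench to the right of the lock; origin at its middle. Leave it alone.
- tape: Roll of tape, 84 mm across, 24 mm high, lies flat on the right part of the case lid; origin at the centre of its underside. Leave it alone.

How it is judged:
On the way, in this order (a step that is already met when the one before it is completed fails the run):
1. the hasp leaf is folded flat over the lock body (value of joint hasp below 0.1 rad), for 0.1 s.
2. the shackle is swung over the eye with the leaf still flat (value of joint hasp below 0.12 rad and value of joint shackle between -0.1 and 0.1 rad), for 0.1 s.
At the end, for the whole second after the job is handed in: The shackle stays down by itself (more than 20 mm down, at rest), within 0.1 rad of straight over the hole, through the eye of the leaf, which lies flat (within 0.12 rad) (all of step 2 and value of joint lift above 0.02 m and velocity of joint lift between -0.005 and 0.005 m/s); the robot touches nothing.
It fails at once if the free leg was forced onto the lock body or the hole's bottom with more than 18 N (contact force between shackle and lock above 18 N or contact force between shackle and core_c0 above 18 N).
It fails at once if the shackle was forced onto the hasp leaf with more than 18 N (contact force between shackle and hasp above 18 N).
It fails at once if a thing lying about was moved by more than 30 mm (distance of any of glue, driver, tape from where it was at the start of the episode above 0.03 m).
It also fails if it takes over 69 s, if anything falls off the work surface, if the arm or the gripper's body presses on something with over 40 N, if the wrist force passes 120 N, or if a joint passes its speed limit or range.

### The arm

A 6-joint arm with a two-finger parallel gripper is mounted at the origin on the work surface. World frame = base frame: x ahead of the robot, y to its left, z up, the work surface at z = 0. Lengths are in m, angles in rad, forces in N, time in s.
With the tool pointing down it reaches from about 0.15 to 0.775 m from the base axis. Payload 6.1 kg.
Tool frame: the origin (TCP) lies between the finger pads; the fingertips stand robot.finger_overhang ahead of it and the grasp point (between the pads) lies 2 mm behind it (robot.finger_overhang is the distance from the TCP to the fingertips, in m); z points along the fingers, y is the direction in which the jaws open and shut (so a half turn about z gives the same grasp; the last joint's range is limited). The gripper opens to 85 mm and grips with 20 to 120 N. Pads are 22 mm wide; open, the fingers measure 114 mm over their backs; the gripper's body (76 mm by 85 mm) begins 54 mm behind the grasp point. The pads swing forward as they close: fully open they stand 13 mm farther back than shut.
Start: joints at [1.117, 0.126, -0.04, 1.405, 0, 1.571], TCP at [0.23, 0.472, 0.219] pointing down, gripper open.
Joint ranges: [-2.72, 2.72], [-0.95, 1.95], [-1.27, 1.35], [-1.78, 2.02], [-1.46, 1.47], [-3.14, 3.14]. Speed limits (rad/s): [2.39, 2.39, 3.01, 3.14, 3.14, 3.14].

### API

Orientations are given as a unit quaternion [x, y, z, w].
In Python, from rig import robot, effector, kin, state, optics, job, masks_of, landmark_of gives the robot as it stands. Calls block until the motion is done:
- robot.goto(position, orientation): joint-space move of the TCP to a pose.
- robot.move_l(position, v=0.15, frame=None, guard=None): straight line of the TCP; frame=None keeps the orientation; v is the mean speed in m/s. With guard (N) it stops when the force on the tool has changed by that much, and returns True; else False.
- robot.move_j(angles): joint-space move.
- effector.command_gripper(opening, newtons=None): finger opening in m; newtons is the grip in N (None keeps the last); returns when the fingers have stopped.
- robot.dwell(seconds).
- kin.solve_ik(position, orientation): joint angles nearest the present ones, or None.
- state(): the state.
- optics.camera(name): name is "side" or "top" or "wrist"; returns a dict with "frame" (480x640x3 uint8, red, green, blue), "K" (3x3 intrinsics, pixels), "extrinsics" (4x4, takes a point from camera to world coordinates). Camera axes: x right, y down, z forward; pixel columns grow to the right and rows downward; lengths in m; the calibration is good to about 2 mm. A picture is of the moment at which its call begins. There is no depth.
A pose or a line that the arm cannot do raises robot.MotionError and nothing moves.
- job.sign_off(): hands the job in, once; it reports no verdict.
Trained networks look in the newest picture that a camera, given by its name, has taken for a name from the list of things; names that differ only in an ending like _2 or _b are one class to them, and where a whole thing is asked for, a point or a joint stands for the part that bears it (a point fixed in the world has none). Each returns a list of dicts, best first, with "score" (0 to 1); they miss things now and then, are a little off and sometimes report something else, mostly with a low value. They report only what shows in the picture. A call takes as long as a camera call.
- masks_of(camera, target): "mask" (480x640 bool, what is visible of it) and "box" ([left, top, right, bottom] in pixels, round what is visible of it).
- landmark_of(camera, target): "centre" ([column, row] in pixels: a listed point, or the origin of a listed thing).
The state is a dict: "time": time; "joint_positions": joint angles; "joint_vel": joint speeds; "joint_torque": joint torques, N m; "eef_pos": TCP position; "tcp_rot": TCP orientation; "wrist_force": force on the tool from outside, world axes, zero at the start; "wrist_torque": the same for the moment, N m; "opening": finger opening in m.
Only numpy, scipy, OpenCV 4.12 (cv2) and the standard library are available. Lean on these libraries where they do the work, as an engineer would, in place of code of your own. Each camera call takes 0.05 s, during which the arm holds its last target. There are 200 camera calls.

## Working session

There is one attempt and no reset: what is moved stays moved. The work goes in short steps, each a Python script; the robot and the scene stay as the last script left them, time stands still between calls to the robot, and variables do not carry over. Pictures are saved under pics/ and viewed, about 8 in all and at most 12, crops included, and the job is handed in when it is done.

```bash
ls; mkdir -p pics; cat > h.py <<'E'
import numpy as np, cv2
from rig import robot, effector, kin, state, optics, job, masks_of, landmark_of
from scipy.spatial.transform import Rotation as R
def shot(n,f=None):
    c=optics.camera(n)
    if f: cv2.imwrite('pics/'+f,c['frame'][:,:,::-1])
    return c
def ray(c,px):
    E=np.array(c['extrinsics']);d=E[:3,:3]@np.linalg.solve(np.array(c['K']),[px[0],px[1],1.]);return E[:3,3],d/np.linalg.norm(d)
def tri(rs):
    A=sum(np.eye(3)-np.outer(d,d) for o,d in rs);b=sum((np.eye(3)-np.outer(d,d))@o for o,d in rs);p=np.linalg.solve(A,b)
    return p,[float(np.linalg.norm(np.cross(p-o,d))) for o,d in rs]
def proj(c,p):
    E=np.linalg.inv(np.array(c['extrinsics']));q=np.array(c['K'])@(E[:3,:3]@p+E[:3,3]);return q[:2]/q[2]
E
python3 - <<'E'
from h import *
print(state()); print(robot.finger_overhang)
cs={n:shot(n,n+'0.png') for n in('side','top','wrist')}
for n in cs: print(n,np.round(cs[n]['extrinsics'],3).tolist())
for t in['case','lock_hole','lock_heel','hasp_hinge','shackle_top','shackle_toe','glue','driver','tape']:
    r={}
    for n in cs:
        l=landmark_of(n,t)
        if l: r[n]=l[0]; print(t,n,np.round(l[0]['centre'],1),round(l[0]['score'],2),len(l))
    if len(r)>1: p=tri([ray(cs[n],r[n]['centre']) for n in r]);print('  ',np.round(p[0],4),np.round(p[1],4))
E
```

```text
pics
{'time': 0.0, 'joint_positions': array([ 1.11702158e+00,  1.26419767e-01, -4.06262829e-02,  1.40545058e+00,
       -3.10577416e-05,  1.57076923e+00]), 'joint_vel': array([ 0.00118625,  0.00118829, -0.00047793, -0.00126362,  0.00199736,
       -0.00074093]), 'joint_torque': array([-2.30024198e-03, -4.35918403e+01,  3.52920806e+01,  1.74570089e-02,
       -1.21081462e-04, -1.04520356e-05]), 'eef_pos': array([0.22994861, 0.47145573, 0.2184993 ]), 'tcp_rot': array([ 2.24932467e-01,  9.74373985e-01, -8.31852655e-04, -1.76118062e-04]), 'wrist_force': array([ 0.00355583, -0.94212043, -1.09866577]), 'wrist_torque': array([0.03802905, 0.02725785, 0.05376137]), 'opening': 0.0852592702774303}
0.017
side [[-0.814, -0.409, 0.413, 0.313], [-0.581, 0.566, -0.585, 0.427], [0.006, -0.716, -0.698, 0.597], [0.0, 0.0, 0.0, 1.0]]
top [[-0.05, -0.974, 0.219, 0.4], [-0.999, 0.049, -0.01, 0.002], [-0.001, -0.219, -0.976, 1.129], [0.0, 0.0, 0.0, 1.0]]
wrist [[0.438, 0.858, 0.267, 0.162], [0.899, -0.418, -0.132, 0.506], [-0.001, 0.298, -0.955, 0.372], [0.0, 0.0, 0.0, 1.0]]
case side [293.8 293. ] 0.98 2

[... 229 characters left out ...]
el top [312.8 282.3] 0.84 1
   [0.5458 0.0127 0.0849] [0.0019 0.0019]
hasp_hinge side [325.1 282.8] 0.79 1
shackle_top side [375.9 237.1] 0.85 1
shackle_top top [312.4 285.9] 0.76 2
   [0.5259 0.0119 0.1554] [0.0053 0.0053]
shackle_toe side [388.7 265.1] 0.71 2
shackle_toe top [319.4 305.7] 0.46 1
   [0.4983 0.0024 0.1028] [0.0001 0.0001]
glue side [313.  433.4] 0.93 1
glue top [289.1 246.5] 0.4 1
glue wrist [238.4 439.9] 0.37 1
   [ 0.6225  0.106  -0.2391] [0.1019 0.0753 0.0316]
driver side [395.6 221. ] 0.65 1
driver top [409.  265.6] 0.57 1
   [ 0.5851 -0.1968  0.0022] [0.0003 0.0003]
tape side [323.8 213.2] 0.92 1
tape top [339.1 227.1] 0.87 2
   [ 0.6554 -0.046   0.0931] [0.0014 0.0014]
```

```bash
cd pics; python3 -c "
import cv2,numpy as np
a=cv2.imread('side0.png');b=cv2.imread('top0.png')
cv2.imwrite('m.png',np.hstack([cv2.resize(a[180:460,220:460],None,fx=1.65,fy=1.65,interpolation=2),cv2.resize(b[180:350,200:430],None,fx=1.75,fy=2.72)[:462]]) if 0 else np.hstack([cv2.resize(a[180:460,230:430],(400,560)),cv2.resize(b[170:450,220:420],(400,560))]))"
```

```text
(no output)
```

View pics/m.png

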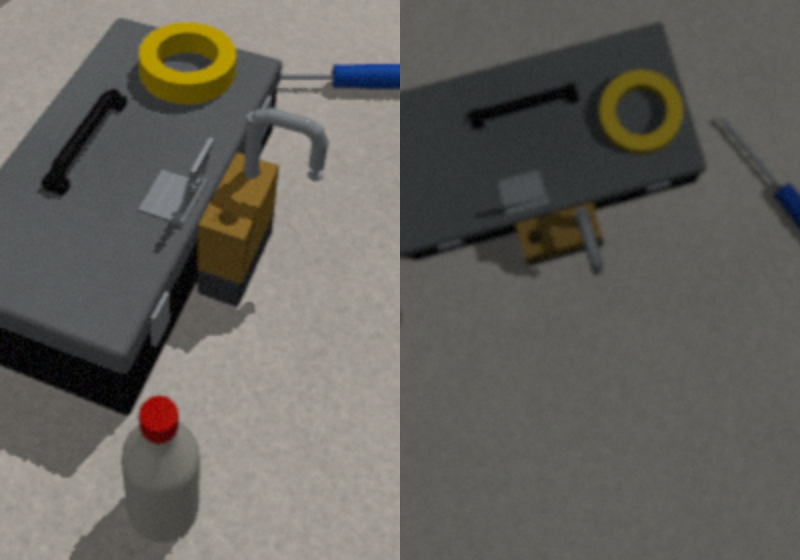

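```bash
python3 - <<'E'
from h import *
q=[0,1,0,0]
c=shot('side');l=landmark_of('side','glue')[0]['centre'];o,d=ray(c,l);print('glue',o-d*o[2]/d[2])
obs={}
for i,p in enumerate([[.50,.07,.30],[.50,-0.03,.30]]):
    robot.goto(p,q);c=shot('wrist',f'w{i}.png');print(state()['time'],np.round(c['extrinsics'],3)[:3,3])
    for t in['case','lock_hole','lock_heel','hasp_hinge','shackle_top','shackle_toe']:
        l=landmark_of('wrist',t)
        if l: obs.setdefault(t,[]).append(ray(c,l[0]['centre']));print(t,np.round(l[0]['centre']),round(l[0]['score'],2))
for n in('top','side'):
    c=shot(n,n+'1.png')
    for t in['case','lock_hole','lock_heel','hasp_hinge','shackle_top','shackle_toe','glue']:
        l=landmark_of(n,t)
        if l and l[0]['score']>.5: print(n,t,l[0]['centre'],l[0]['score']);obs.setdefault(t,[]).append(ray(c,l[0]['centre']))
for t in obs:
    if len(obs[t])>1: p=tri(obs[t]);print(t,np.round(p[0],4),np.round(p[1],4))
a=cv2.imread('pics/w0.png');b=cv2.imread('pics/w1.png')
cv2.imwrite('pics/m1.png',np.hstack([cv2.resize(a,(400,300)),cv2.resize(b,(400,300))]))
E
```

```text
Traceback (most recent call last):
IndexError: list index out of range
```

```bash
python3 - <<'E'
from h import *
q=[0,1,0,0]
obs={}
for i,p in enumerate([[.50,.07,.30],[.50,-0.03,.30]]):
    robot.goto(p,q);c=shot('wrist',f'w{i}.png');print(state()['time'],np.round(c['extrinsics'],3)[:3,3])
    for t in['case','lock_hole','lock_heel','hasp_hinge','shackle_top','shackle_toe']:
        l=landmark_of('wrist',t)
        if l: obs.setdefault(t,[]).append(ray(c,l[0]['centre']));print(t,np.round(l[0]['centre']),round(l[0]['score'],2))
for n in('top','side'):
    c=shot(n,n+'1.png')
    for t in['case','lock_hole','lock_heel','hasp_hinge','shackle_top','shackle_toe','glue']:
        l=landmark_of(n,t)
        if l and l[0]['score']>.5: print(n,t,l[0]['centre'],l[0]['score']);obs.setdefault(t,[]).append(ray(c,l[0]['centre']))
for t in obs:
    if len(obs[t])>1: p=tri(obs[t]);print(t,np.round(p[0],4),np.round(p[1],4))
a=cv2.imread('pics/w0.png');b=cv2.imread('pics/w1.png')
cv2.imwrite('pics/m1.png',np.hstack([cv2.resize(a,(400,300)),cv2.resize(b,(400,300))]))
E
```

```text
3.4333 [0.424 0.071 0.453]
case [314. 292.] 0.83
lock_hole [313. 239.] 0.61
lock_heel [269. 245.] 0.57
hasp_hinge [318. 264.] 0.88
shackle_top [248. 244.] 0.98
shackle_toe [250. 205.] 0.56
4.2667 [ 0.424 -0.03   0.453]
case [390. 290.] 0.62
lock_hole [412. 235.] 0.81
lock_heel [362. 243.] 0.77
hasp_hinge [415. 263.] 0.94
shackle_top [369. 244.] 0.59
shackle_toe [353. 202.] 0.64
top case [287.5, 245.3] 0.83
top glue [210.9, 324.3] 0.71
side lock_hole [344.5, 288.8] 0.82
side lock_heel [356.1, 267.6] 0.88
side hasp_hinge [325.8, 279.6] 0.57
side shackle_top [375.2, 237.9] 0.9
side shackle_toe [391.1, 266.6] 0.73
side glue [311.7, 430.1] 0.71
case [ 0.6452  0.066  -0.0052] [0.001  0.0011 0.0005]
lock_hole [0.538  0.0665 0.0853] [0.0036 0.0009 0.0035]
lock_heel [0.5481 0.0173 0.0795] [0.0028 0.0009 0.0023]
hasp_hinge [0.5667 0.0713 0.0891] [0.0011 0.0002 0.0013]
shackle_top [0.5228 0.012  0.1552] [0.0008 0.0015 0.002 ]
shackle_toe [0.4982 0.0037 0.1027] [0.004  0.0012 0.0044]
glue [ 0.4766  0.2347 -0.0051] [0.0045 0.0045]
```

View pics/m1.png

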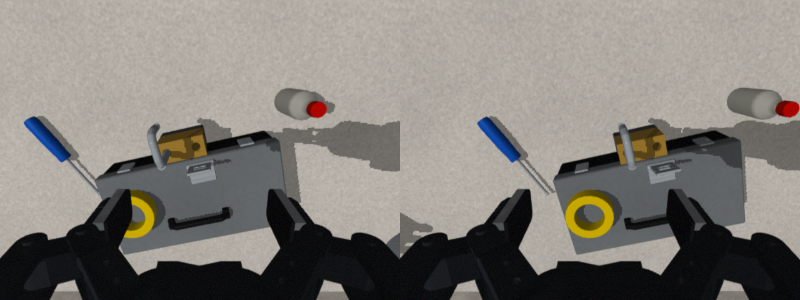

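```bash
cat > fit.py <<'E'
from h import *
import pickle
from scipy.optimize import least_squares
P={'case':(0,0,0),'lock_hole':(-.101,.025,.086),'lock_heel':(-.101,-.025,.086),'hasp_hinge':(-.07,.025,.091)}
def model(v,t):
    x,y,z,th,sh,hz=v
    if t in P: p=np.array(P[t])
    else:
        r=.025 if t=='shackle_top' else .05; h=.086+(.07 if t=='shackle_top' else .012)
        p=np.array([-.101-r*np.sin(sh),-.025+r*np.cos(sh),h-hz])
    c,s=np.cos(th),np.sin(th)
    return np.array([x+c*p[0]-s*p[1],y+s*p[0]+c*p[1],z+p[2]])
def fit(ob,v0):
    def f(v):
        o=[]
        for c,t,px in ob:
            E=np.array(c['extrinsics']);p=model(v,t);D=np.linalg.norm(p-E[:3,3]);o+=list((proj(c,p)-px)*D/c['K'][0][0]*1000)
        return np.array(o+[v[2]*500,(v[5])*1000])
    s=least_squares(f,v0,loss='soft_l1',f_scale=2.);return s.x,f(s.x)
E
python3 - <<'E'
from fit import *
q=[0,1,0,0];ob=[]
def add(n,f=None):
    c=shot(n,f)
    for t in list(P)+['shackle_top','shackle_toe']:
        l=landmark_of(n,t)
        if l and l[0]['score']>.45: ob.append((c,t,np.array(l[0]['centre'])))
add('top');add('side')
for i,p in enumerate([[.50,-.03,.30],[.50,.08,.30],[.47,.08,.25],[.47,.0,.25],[.44,.04,.25]]):
    robot.goto(p,q);add('wrist',f'n{i}.png')
pickle.dump(ob,open('ob.pkl','wb'))
v,r=fit(ob,[.645,.065,0,.2,1.3,0]);print(np.round(v,4))
for (c,t,px),e in zip(ob,r[:-2].reshape(-1,2)): print(t,np.round(e,1),np.round(np.array(c['extrinsics'])[:2,3],2))
print(state()['time'])
c=shot('wrist');a=c['frame'][:,:,::-1].copy()
for t in list(P)+['shackle_top','shackle_toe']:
    cv2.circle(a,tuple(int(k) for k in proj(c,model(v,t))),3,(0,0,255),1)
for k in [(-.08,-.16,.088),(-.08,.16,.088)]:
    P['k']=k;cv2.circle(a,tuple(int(k) for k in proj(c,model(v,'k'))),4,(255,255,0),1)
cv2.imwrite('pics/n5.png',a)
E
```

```text
[ 6.3990e-01  6.6500e-02 -1.0000e-04  2.5280e-01  1.5682e+00 -8.0000e-04]
case [-1.7  3.6] [0.4 0. ]
hasp_hinge [-11.3  61.4] [0.4 0. ]
case [-4.4 -0.7] [0.31 0.43]
lock_hole [-1.1 -1. ] [0.31 0.43]
lock_heel [-8.6 -0.2] [0.31 0.43]
hasp_hinge [2.8 0.3] [0.31 0.43]
shackle_top [ 0.7 -0.5] [0.31 0.43]
shackle_toe [-2.6  0.2] [0.31 0.43]
case [2.5 0.2] [ 0.42 -0.03]
lock_hole [-2.1 -1.9] [ 0.42 -0.03]
lock_heel [-1.1 -0.3] [ 0.42 -0.03]
hasp_hinge [ 1.6 -1.5] [ 0.42 -0.03]
shackle_top [-41.3 -14.5] [ 0.42 -0.03]
shackle_toe [2.1 0.8] [ 0.42 -0.03]
case [0.9 3. ] [0.42 0.08]
lock_hole [67.4 31. ] [0.42 0.08]
lock_heel [ 0.5 -1.8] [0.42 0.08]
hasp_hinge [-1.6  1.1] [0.42 0.08]
shackle_top [-0.8 -0.8] [0.42 0.08]
shackle_toe [-0.2  0.6] [0.42 0.08]
case [-0.8  2.8] [0.39 0.08]
lock_hole [-1.1 -2. ] [0.39 0.08]
lock_heel [-1.2 -0.9] [0.39 0.08]
hasp_hinge [0.5 2.9] [0.39 0.08]
shackle_top [-0.1 -0.6] [0.39 0.08]
shackle_toe [ 0.5 -0.5] [0.39 0.08]
case [-1.2 -1.8] [0.39 0.  ]
lock_hole [0.2 1.1] [0.39 0.  ]
lock_heel [ 0.1 -1.5] [0.39 0.  ]
hasp_hinge [-0.1  1.7] [0.39 0.  ]
shackle_top [ 2.3 -0.2] [0.39 0.  ]
shackle_toe [-2.2 -0.7] [0.39 0.  ]
case [-2.5  1.4] [0.36 0.04]
lock_hole [-1.5 -3.6] [0.36 0.04]
lock_heel [-1.8 -1.3] [0.36 0.04]
hasp_hinge [1.8 1.6] [0.36 0.04]
shackle_top [0.2 1.8] [0.36 0.04]
shackle_toe [-0.3  0.2] [0.36 0.04]
9.6583
```

View pics/n5.png

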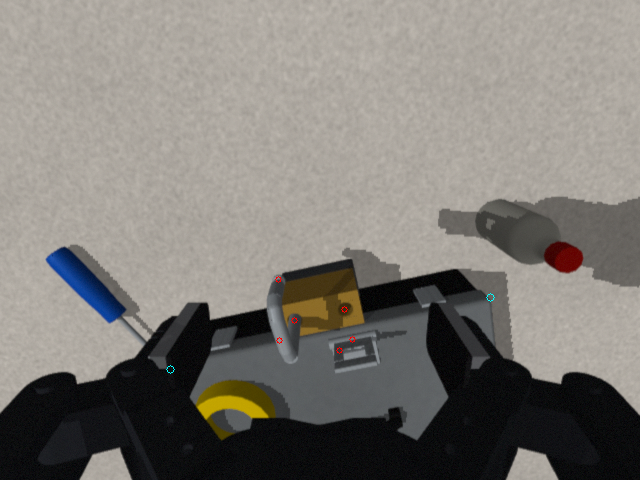

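```bash
python3 - <<'E'
from fit import *
ob=pickle.load(open('ob.pkl','rb'));c=ob[-1][0]
g=cv2.GaussianBlur(cv2.imread('pics/n4.png',0),(3,3),0).astype(float)
for v in ([.6399,.0665,0,.2528,1.57,0],):
  A=[]
  for y in np.arange(-.15,.155,.01):
    P['k']=(-.08,y,.088);u=proj(c,model(v,'k'));
    if not(10<u[0]<630):continue
    col=int(round(u[0]));r0=int(u[1]);seg=g[r0-15:r0+16,col];d=np.diff(seg);i=d.argmax();A.append((y,round(r0-15+i+.5-u[1],1),round(d[i])))
  print(A)
# drop outliers, refit, with robust
ob2=[o for o in ob if not(o[1]=='lock_heel' and o[0]['extrinsics'][0][3]<.32)]
print(np.round(fit(ob2,[.645,.065,0,.2,1.3,0])[0],4))
for t in('lock_hole','lock_heel'): print(np.round(model(v,t),4))
E
```

```text
[(np.float64(-0.15), np.float64(8.1), 3), (np.float64(-0.13999999999999999), np.float64(-13.8), 2), (np.float64(-0.12999999999999998), np.float64(14.4), 10), (np.float64(-0.11999999999999997), np.float64(-1.5), 14), (np.float64(-0.10999999999999996), np.float64(-13.4), 21), (np.float64(-0.09999999999999995), np.float64(-13.3), 22), (np.float64(-0.08999999999999994), np.float64(-5.1), 9), (np.float64(-0.07999999999999993), np.float64(-5.0), 9), (np.float64(-0.06999999999999992), np.float64(-4.8), 10), (np.float64(-0.059999999999999915), np.float64(-4.6), 10), (np.float64(-0.049999999999999906), np.float64(-12.4), 1), (np.float64(-0.0399999999999999), np.float64(-14.3), 4), (np.float64(-0.029999999999999888), np.float64(13.9), 9), (np.float64(-0.01999999999999988), np.float64(-12.9), 15), (np.float64(-0.00999999999999987), np.float64(-9.6), 16), (np.float64(1.3877787807814457e-16), np.float64(-1.4), 6), (np.float64(0.010000000000000148), np.float64(6.8), 13), (np.float64(0.020000000000000157), np.float64(-13.9), 17), (np.float64(0.030000000000000165), np.float64(7.3), 13), (np.float64(0.040000000000000174), np.float64(7.6), 13), (np.float64(0.05000000000000018), np.float64(-13.1), 14), (np.float64(0.06000000000000019), np.float64(-12.9), 13), (np.float64(0.0700000000000002), np.float64(-12.6), 13), (np.float64(0.08000000000000021), np.float64(-12.3), 14), (np.float64(0.09000000000000022), np.float64(-1.0), 9), (np.float64(0.10000000000000023), np.float64(-8.6), 22), (np.float64(0.11000000000000024), np.float64(-10.3), 2), (np.float64(0.12000000000000025), np.float64(-12.0), 13), (np.float64(0.13000000000000025), np.float64(-11.6), 13), (np.float64(0.14000000000000026), np.float64(-11.3), 14), (np.float64(0.15000000000000027), np.float64(0.1), 9)]
[ 6.4020e-01  6.6500e-02 -4.0000e-04  2.5330e-01  1.5698e+00 -8.0000e-04]
[0.5359 0.0654 0.086 ]
[0.5484 0.017  0.086 ]
```

```bash
cat >> fit.py <<'E'
def Q(phi): # tool x at world angle phi, pointing down
    x=np.array([np.cos(phi),np.sin(phi),0]);return R.from_matrix(np.c_[x,[x[1],-x[0],0],[0,0,-1.]]).as_quat()
TH=.235
def load():
    ob=pickle.load(open('ob.pkl','rb'))
    ob=[o for o in ob if not(o[1]=='lock_heel' and o[0]['extrinsics'][0][3]<.32) and o[1]!='case']
    f=lambda w:fit(ob,w)
    def g(v):
        out=[]
        for c,t,px in ob:
            p=model([v[0],v[1],0,TH,v[2],0],t);D=np.linalg.norm(p-np.array(c['extrinsics'])[:3,3]);out+=list((proj(c,p)-px)*D/c['K'][0][0]*1000)
        return out
    s=least_squares(g,[.64,.066,1.5],loss='soft_l1',f_scale=2.).x
    return np.array([s[0],s[1],0,TH,s[2],0])
def W(v,p): P['_']=p;return model(v,'_')
E
python3 - <<'E'
from fit import *
v=load();np.save('v.npy',v);print(np.round(v,4),[np.round(W(v,P[t]),4) for t in('lock_hole','lock_heel')])
for sh in(0,.4,.8,1.2,1.57):
    p=W(v,(-.101-.025*np.sin(sh),-.025+.025*np.cos(sh),.16));print(sh,kin.solve_ik(p,Q(np.pi/2+TH+sh)))
q=Q(np.pi/2+TH)
def tip(x,z,y=.027): return W(v,(x,y,z+.017))
H=.0145
effector.command_gripper(0.0,30)
robot.goto(tip(-.045+H,.22),q)
robot.move_l(tip(-.045+H,.125),v=.1)
print(state()['opening'],state()['wrist_force'],state()['time'])
for a in np.arange(2.0,.14,-.2):
    g=robot.move_l(tip(-.07-.042*np.cos(a)+H,.0935+.042*np.sin(a)),v=.06,guard=15)
    f=state()['wrist_force'];print(round(a,2),g,np.round(f,1))
    if g:break
print(robot.move_l(tip(-.112+H,.0915),v=.02,guard=6),state()['wrist_force'],state()['eef_pos'],state()['time'])
shot('wrist','h1.png');shot('side','h1s.png')
E
```

```text
[0.641  0.0651 0.     0.235  1.5963 0.    ] [array([0.5369, 0.0659, 0.086 ]), array([0.5485, 0.0172, 0.086 ])]
0 [ 0.07639579  0.16813456 -0.1196814   1.28298038  0.          1.41219211]
0.4 [ 0.06987955  0.1507361  -0.14030075  1.27975948  0.          1.00567587]
0.8 [ 0.05684623  0.13741458 -0.15585329  1.27752846  0.          0.59264256]
1.2 [ 0.0393371   0.13045678 -0.16389507  1.27644448  0.          0.17513342]
1.57 [ 0.02179681  0.13077729 -0.16352585  1.27649319  0.         -0.21240687]
-8.246704680325933e-05 [-0.35205559  0.10173295  0.10256131] 12.825
2.0 False [ 0.2  0.1 -0.8]
1.8 False [ 0.3 -0.9  0.2]
1.6 False [-1.  -0.3  0.4]
1.4 False [ 0.3 -0.  -0.1]
1.2 False [ 0.1 -0.4  0.6]
1.0 False [-0.6  0.1  0.1]
0.8 False [-0.2  0.9  0.1]
0.6 False [ 0.1  1.  -0.1]
0.4 False [ 0.1 -0.3 -0.3]
0.2 False [-0.8 -0.6 -0.6]
False [-0.41888899 -0.2801211  -0.3024006 ] [0.53984625 0.06860408 0.10849817] 16.4333
```

```bash
cd pics; python3 -c "
import cv2,numpy as np
a=cv2.imread('h1s.png');b=cv2.imread('h1.png')
cv2.imwrite('m2.png',np.hstack([cv2.resize(a[190:340,270:430],(400,375)),cv2.resize(b,(400,375))]))"
```

```text
(no output)
```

View pics/m2.png

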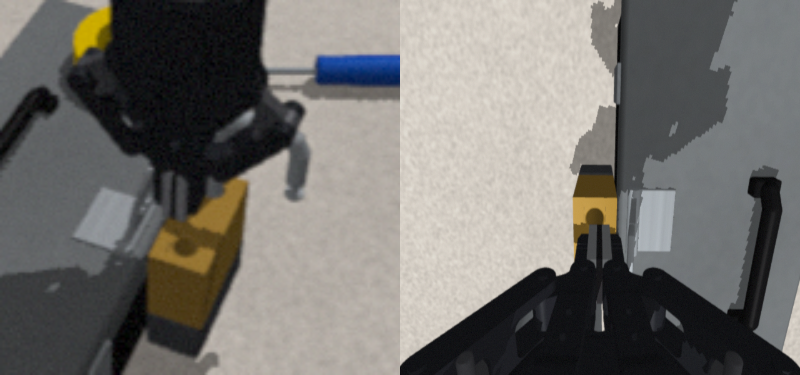

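```bash
python3 - <<'E'
from fit import *
v=np.load('v.npy');s=state();p=s['eef_pos'];print(robot.finger_overhang,s['opening'],s['joint_positions'])
for n,f in(('side','h1s.png'),('wrist','h1.png')):
    c=shot(n);a=cv2.imread('pics/'+f);S=2.5 if n=='side' else 1
    o=np.array([270,190]) if n=='side' else np.array([300,160])
    a=cv2.resize(a[190:340,270:430],(400,375)) if n=='side' else a[160:460,300:640]
    for q,col in((p,(0,0,255)),(p-[0,0,.017],(0,255,0)),(W(v,P['lock_hole']),(255,0,255)),(W(v,P['lock_heel']),(255,0,255)),(W(v,P['hasp_hinge']),(255,255,0)),(W(v,(-.07-.055*np.cos(1.3),.043,.091+.055*np.sin(1.3))),(0,255,255))):
        u=(proj(c,q)-o)*S;cv2.circle(a,tuple(int(k) for k in u),4,col,1)
    print(n,[ (t,l[0]['centre'],round(l[0]['score'],2)) for t in('lock_hole','hasp_hinge','shackle_toe') if (l:=landmark_of(n,t))])
    cv2.imwrite('pics/x'+f,a)
a=cv2.imread('pics/xh1s.png');b=cv2.resize(cv2.imread('pics/xh1.png'),(425,375));cv2.imwrite('pics/m3.png',np.hstack([a,b])[:,:800])
E
```

```text
0.017 -3.521512908656365e-05 [ 1.26458561e-01  1.84096605e-01 -2.14163617e-01  1.17229422e+00
 -2.27944957e-06  1.46221012e+00]
side [('lock_hole', [343.4, 286.8], 0.8), ('hasp_hinge', [322.8, 281.1], 0.43), ('shackle_toe', [390.0, 270.2], 0.69)]
wrist [('lock_hole', [310.2, 283.3], 0.66), ('hasp_hinge', [371.9, 281.2], 0.62), ('shackle_toe', [446.1, 266.0], 0.74)]
```

View pics/m3.png

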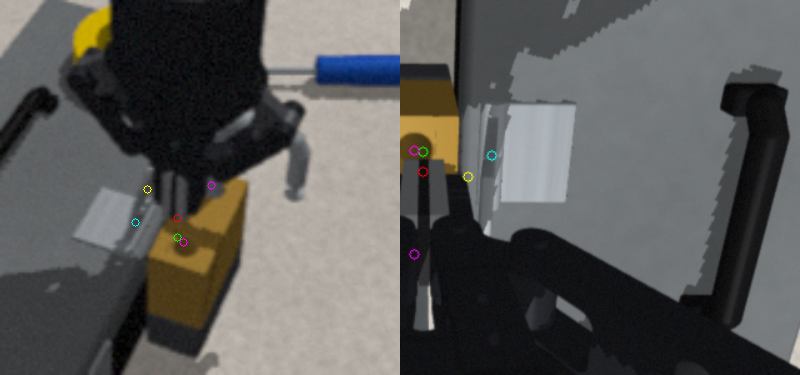

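```bash
python3 - <<'E'
from fit import *
p=state()['eef_pos'].copy();p[2]=.084
print(robot.move_l(p,v=.015,guard=4),state()['eef_pos'],state()['wrist_force'],state()['time'])
p[2]=state()['eef_pos'][2]+.01;robot.move_l(p,v=.1)
E
```

```text
True [0.5398821  0.06863836 0.09406676] [-0.99119033 -0.93721455  4.68374201] 17.9333
```

```bash
python3 - <<'E'
from fit import *
v=np.load('v.npy');q=Q(np.pi/2+TH);OH=.008;H=.008
def tip(x,z,y=.027): return W(v,(x,y,z+OH))
p=state()['eef_pos'].copy();p[2]=.19;robot.move_l(p,v=.15)
robot.move_l(tip(-.04+H,.18),v=.15)
robot.move_l(tip(-.04+H,.12),v=.1)
for a in np.arange(2.0,.14,-.2):
    g=robot.move_l(tip(-.07-.042*np.cos(a)+H,.0935+.042*np.sin(a)),v=.06,guard=15)
    f=state()['wrist_force'];print(round(a,2),g,np.round(f,1))
    if g:break
print(robot.move_l(tip(-.112+H,.0905),v=.02,guard=5),state()['wrist_force'],state()['eef_pos'],state()['time'])
p=state()['eef_pos'].copy();p[2]=.2;robot.move_l(p,v=.15)
shot('wrist','h2.png');shot('side','h2s.png')
a=cv2.imread('pics/h2s.png');b=cv2.imread('pics/h2.png')
cv2.imwrite('pics/m4.png',np.hstack([cv2.resize(a[190:340,270:430],(400,375)),cv2.resize(b,(400,375))]))
E
```

```text
2.0 False [ 0.2 -0.2  0.2]
1.8 False [ 0.  -0.3 -0.7]
1.6 False [-0.8 -0.2  0.6]
1.4 False [1.1 0.8 0.3]
1.2 False [-0.8 -0.  -0.2]
1.0 False [-1.1 -0.1  0. ]
0.8 False [ 0.6 -0.3 -0.2]
0.6 False [-0.1  0.8 -0.5]
0.4 False [ 0.5  0.5 -0.2]
0.2 False [-0.4  0.6 -0.1]
False [-0.2695235  -0.70261683 -0.02420849] [0.53353717 0.06712245 0.09852417] 24.025
```

View pics/m4.png

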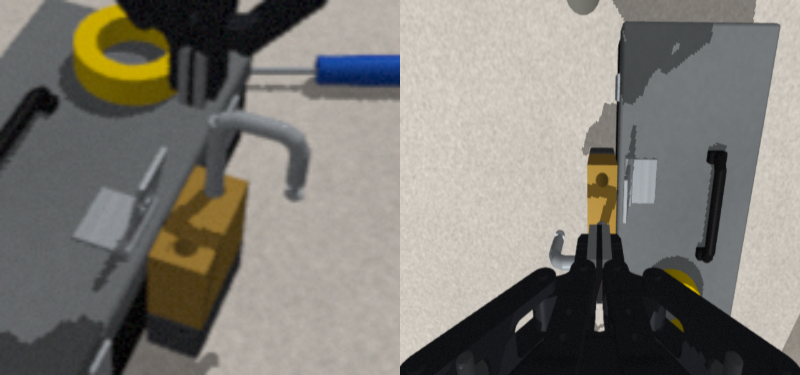

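```bash
python3 - <<'E'
from fit import *
v=np.load('v.npy')
c=shot('side');p=state()['eef_pos'];print(p,c['K'][0][0])
for dz in(0.02,.01,0,-.008,-.017): print(dz,proj(c,p+[0,0,dz]))
print('leaf');
for a in(1.0,1.25,1.5):print(a,[np.round((proj(c,W(v,(-.07-.055*np.cos(a),y,.091+.055*np.sin(a))))-[270,190])*2.5) for y in(.007,.043)])
a=c['frame'][:,:,::-1][170:300,290:430];cv2.imwrite('pics/z.png',cv2.resize(a,None,fx=5,fy=4.6,interpolation=cv2.INTER_CUBIC) if 0 else cv2.resize(a,None,fx=4.5,fy=4.5,interpolation=cv2.INTER_CUBIC))
E
```

```text
[0.53293201 0.06702957 0.19875411] 444.6255845465335
0.02 [348.87579722 222.04342973]
0.01 [348.5650799  227.82420411]
0 [348.2618466  233.46574128]
-0.008 [348.02446848 237.8820685 ]
-0.017 [347.76277581 242.75075838]
leaf
1.0 [array([196., 162.]), array([173., 206.])]
1.25 [array([176., 149.]), array([152., 192.])]
1.5 [array([154., 139.]), array([130., 182.])]
```

View pics/z.png

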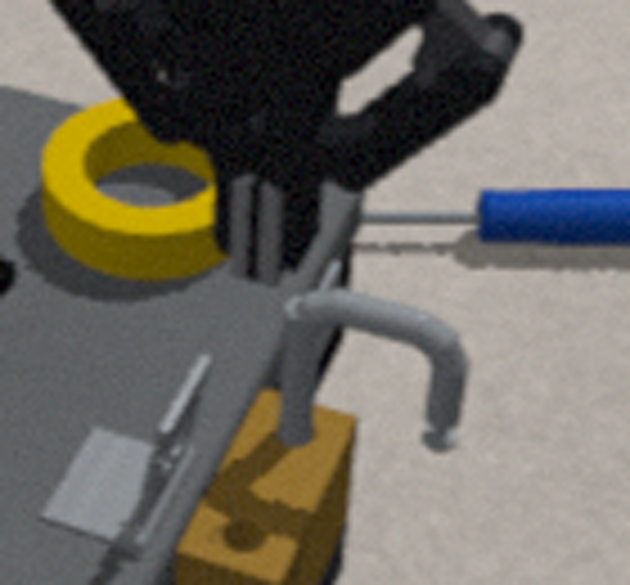

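```bash
python3 - <<'E'
from fit import *
v=np.load('v.npy');q=Q(np.pi/2+TH);OH=-.002;H=.008
def tip(x,z,y=.039): return W(v,(x,y,z+OH))
robot.move_l(tip(-.04+H,.19),v=.15)
robot.move_l(tip(-.04+H,.12),v=.1)
for a in np.arange(2.0,.14,-.2):
    g=robot.move_l(tip(-.07-.042*np.cos(a)+H,.0935+.042*np.sin(a)),v=.07,guard=12)
    f=state()['wrist_force'];print(round(a,2),g,np.round(f,1))
    if g:break
print(robot.move_l(tip(-.112+H,.088),v=.02,guard=5),state()['wrist_force'],state()['eef_pos'],state()['time'])
p=state()['eef_pos'].copy();p[2]=.2;robot.move_l(p,v=.15)
b=shot('wrist')['frame'][:,:,::-1];a=shot('side')['frame'][:,:,::-1]
cv2.imwrite('pics/m5.png',np.hstack([cv2.resize(a[190:340,270:430],(400,375)),cv2.resize(b,(400,375))]))
E
```

```text
2.0 False [-0.2  0.4  0.2]
1.8 False [-0.4  0.4 -0.2]
1.6 False [-0.4  0.   0.5]
1.4 False [-0.6  0.4 -0. ]
1.2 False [-0.8  0.5 -0.1]
1.0 False [-0.3  0.2 -0.2]
0.8 False [ 1.2 -0.   0.2]
0.6 False [ 0.2 -0.1 -0. ]
0.4 False [0.2 0.5 0.3]
0.2 False [-0.5 -0.3  1. ]
False [ 0.47544327 -0.73057771  0.89059887] [0.53081694 0.07880904 0.08594008] 30.125
```

View pics/m5.png

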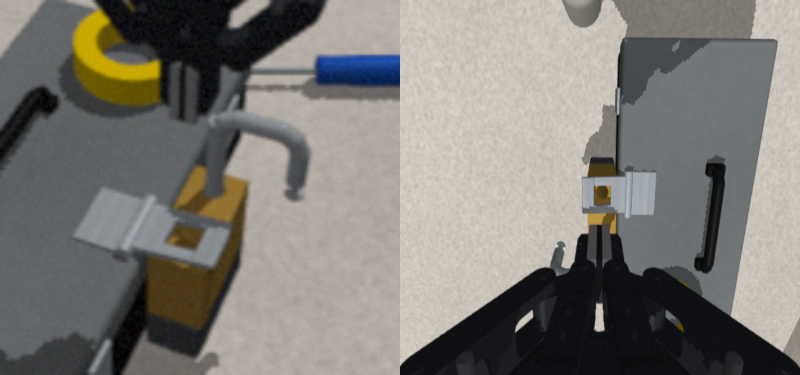

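```bash
python3 - <<'E'
from fit import *
v=np.load('v.npy')
robot.move_l(W(v,(-.112,.042,.11)),v=.2)
print(robot.move_l(W(v,(-.112,.042,.07)),v=.025,guard=5),state()['wrist_force'],state()['eef_pos'],state()['time'])
robot.dwell(.15);print(state()['wrist_force'])
p=state()['eef_pos'].copy();p[2]=.21;robot.move_l(p,v=.2)
effector.command_gripper(.04,40)
# go over the shackle, look on the way
t=[]
for n in('wrist','side'):
    c=shot(n,n+'6.png')
    for k in('shackle_top','shackle_toe'):
        l=landmark_of(n,k)
        if l: print(n,k,np.round(l[0]['centre']),round(l[0]['score'],2),np.round(proj(c,model(v,k))))
a=cv2.imread('pics/side6.png');cv2.imwrite('pics/m6.png',cv2.resize(a[190:340,270:430],None,fx=4,fy=4,interpolation=2))
E
```

```text
True [-1.19400605 -0.25975559  4.57622392] [0.52200199 0.07977702 0.08096182] 32.8333
[ 0.13873436 -0.13653379  6.40145188]
wrist shackle_top [298. 355.] 0.91 [298. 354.]
wrist shackle_toe [272. 310.] 0.56 [270. 311.]
side shackle_top [376. 237.] 0.79 [374. 236.]
side shackle_toe [387. 266.] 0.73 [387. 267.]
```

View pics/m6.png

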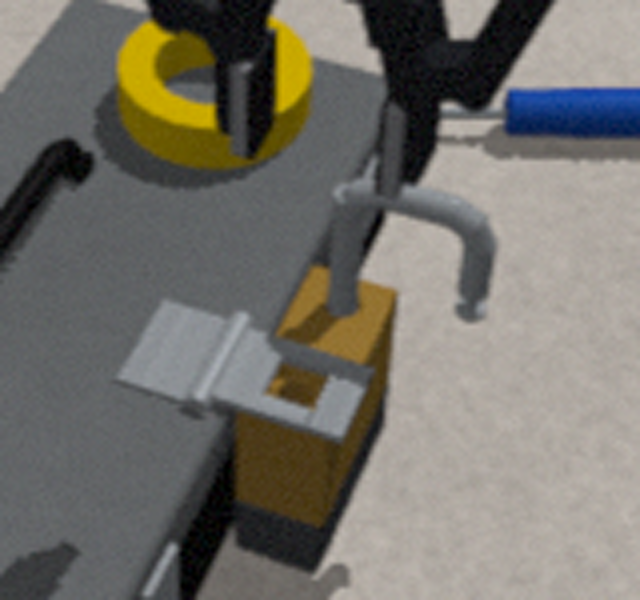

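```bash
python3 - <<'E'
from fit import *
v=np.load('v.npy');c=shot('side');p=state()['eef_pos']
for dz in(0.03,.02,.01,0): print(dz,proj(c,p+[0,0,dz]))
sh=v[4]
def B(s,z): return W(v,(-.101-.025*np.sin(s),-.025+.025*np.cos(s),z))
robot.goto(B(sh,.19),Q(np.pi/2+TH+sh));print(state()['opening'])
print(robot.move_l(B(sh,.124),v=.1,guard=6),state()['wrist_force'],state()['eef_pos'][2])
effector.command_gripper(.018,20);print(state()['opening'],state()['time'])
a=shot('side')['frame'][:,:,::-1];b=shot('wrist')['frame'][:,:,::-1]
cv2.imwrite('pics/m7.png',np.hstack([cv2.resize(a[190:340,290:430],(400,428)),cv2.resize(b[150:450,160:480],(400,428))]))
E
```

```text
0.03 [351.26655026 218.19148883]
0.02 [350.91000383 224.30533989]
0.01 [350.56246157 230.26479249]
0 [350.22358666 236.07562246]
0.03993065126593852
False [-0.56453799 -0.06577147  0.02277096] 0.12452303264097181
0.018031391865031936 37.275
```

View pics/m7.png

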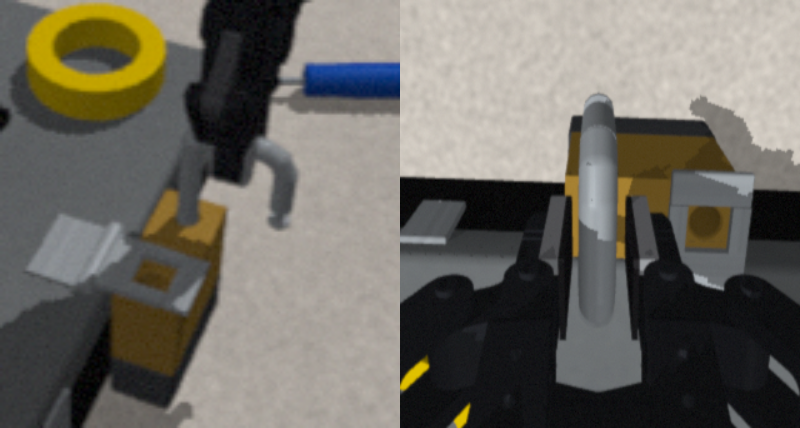

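```bash
python3 - <<'E'
from fit import *
v=np.load('v.npy');sh=v[4]
def B(s,z): return W(v,(-.101-.025*np.sin(s),-.025+.025*np.cos(s),z))
for s in np.linspace(sh,0,7)[1:]:
    robot.move_l(B(s,.124),v=.04,frame=Q(np.pi/2+TH+s),guard=15)
print(state()['eef_pos'],B(0,.124),state()['wrist_force'],state()['time'])
effector.command_gripper(0.008,20);print(state()['opening'],state()['wrist_force'])
effector.command_gripper(.03,20)
p=state()['eef_pos'].copy();p[2]=.175;robot.move_l(p,v=.15)
a=shot('side')['frame'][:,:,::-1];b=shot('wrist')['frame'][:,:,::-1];print(state()['time'])
cv2.imwrite('pics/m8.png',np.hstack([cv2.resize(a[190:340,290:430],(400,428)),cv2.resize(b[150:450,160:480],(400,428))]))
E
```

```text
[0.54258246 0.04148484 0.12398868] [0.54272748 0.04154294 0.124     ] [-0.15312246  1.01834426 -0.04574736] 39.875
0.011011037365046663 [-3.67442677  0.91246376  1.39230907]
41.0083
```

View pics/m8.png

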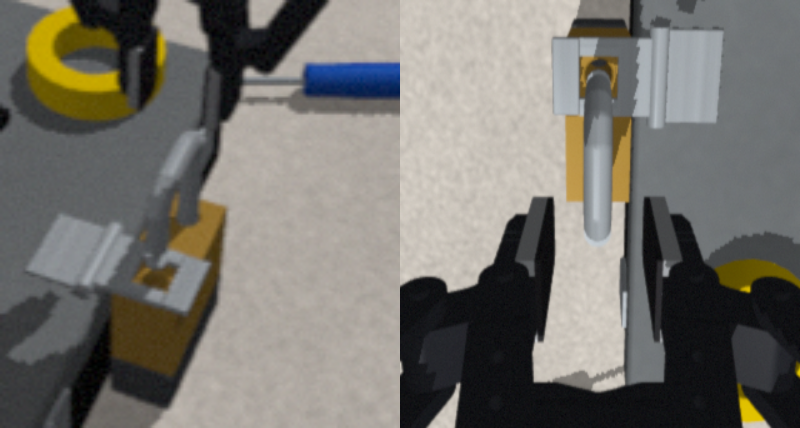

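```bash
python3 - <<'E'
from fit import *
v=np.load('v.npy')
effector.command_gripper(0.0,30)
xy=W(v,(-.101,0,0))[:2]
at=lambda z:[xy[0],xy[1],z]
robot.move_l(at(.16),v=.1)
def F():
    o=[]
    for _ in range(4): robot.dwell(.015);o.append(state()['wrist_force'])
    return np.mean(o,0)
f0=F();print('f0',np.round(f0,1))
print(robot.move_l(at(.128),v=.03,guard=12),np.round(F()-f0,1),state()['eef_pos'],state()['time'])
z=.128;pk=0;log=[];res='end'
while z>.098 and state()['time']<62:
    z-=.0006;robot.move_l(at(z),v=.02);f=(F()-f0)[2];log.append((round(z*1e3,1),round(float(f),1)))
    pk=max(pk,f)
    if pk>10.5 and f<pk-2.2: res='click';break
    if f>16.5: res='high';break
print(res,log,state()['time'])
if res=='click':
    robot.move_l(at(z+.003),v=.02);print(np.round(F()-f0,1));robot.move_l(at(.2),v=.15)
    c=shot('side','s9.png');l=landmark_of('side','shackle_top')
    print(l[0]['centre'] if l else None,[np.round(proj(c,W(v,(-.101,0,.156-d)))) for d in(0,.02,.03)],state()['time'])
E
```

```text
f0 [ 0.5 -0.2  0.3]
False [-0.8  0.3  3.8] [0.54277206 0.04154488 0.12820393] 43.0583
click [(127.4, 3.7), (126.8, 4.6), (126.2, 4.5), (125.6, 4.0), (125.0, 4.5), (124.4, 3.9), (123.8, 4.6), (123.2, 4.6), (122.6, 4.3), (122.0, 4.9), (121.4, 6.8), (120.8, 8.8), (120.2, 10.1), (119.6, 10.4), (119.0, 11.2), (118.4, 11.4), (117.8, 12.2), (117.2, 12.0), (116.6, 5.2)] 49.075
[-0.6  0.1 -0.3]
None [array([351., 243.]), array([351., 252.]), array([350., 257.])] 50.225
```

```bash
python3 - <<'E'
from fit import *
a=shot('side')['frame'][:,:,::-1];b=shot('wrist')['frame'][:,:,::-1];print(state()['time'])
cv2.imwrite('pics/m9.png',np.hstack([cv2.resize(a[190:340,290:430],(400,428)),cv2.resize(b[150:450,160:480],(400,428))]))
E
```

```text
50.325
```

View pics/m9.png

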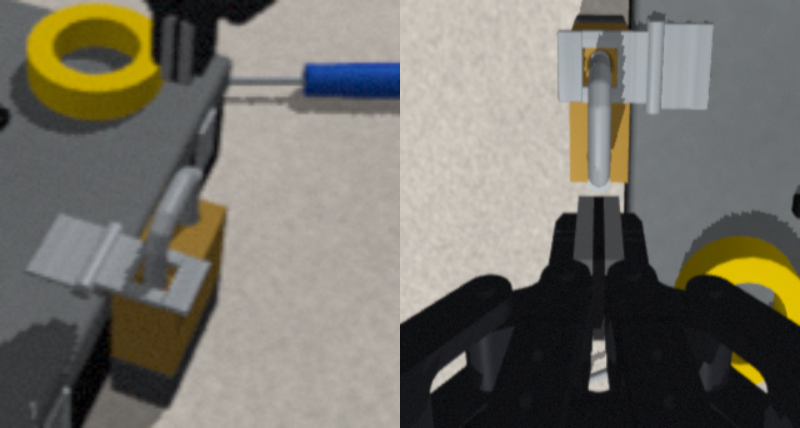

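```bash
python3 -c "
from h import *
print(state()['eef_pos'],state()['wrist_force']);job.sign_off();print(state()['time'])"
```

```text
[0.54213123 0.04149894 0.19877114] [ 0.43413952  0.22500758 -0.18941009]
the job is handed in; nothing more can be done
the job is handed in; nothing more can be done
```

I locked the case and handed the job in at about 50 s of the 69 s allowed. The verdict isn't reported, so this rests on my own checks.

**What I did:**
- **Hasp leaf:** I folded it down with the closed fingers and pressed it against its stop, where it held against about 6 N.
- **Shackle swing:** I guided it loosely between the pads round over the eye, then closed them gently to line it up.
- **Press:** I pushed the crossbar down in 0.6 mm steps. The force rose to 12.2 N, then fell to 5.2 N at the click. I stopped there and backed off, so it was not pushed on to the bottom of the hole.

**Last checks:**
- With the gripper lifted clear, the picture shows the shackle staying about 30 mm down through the flat leaf. The wrist force is about zero.
- The tape and driver look untouched. The glue bottle was out of these last views.

**What disagreed:**
- **Fingertip length:** The closed fingertips stand about 12 mm behind the TCP, not 17 mm ahead of it as `robot.finger_overhang` says. My first two tries at the leaf passed over it, and one of them touched something with about 5 N. I found the difference from the pictures and by touch.
- **Force before the click:** It read about 4–5 N, less than the stated spring force of about 7 N.
- **Missing landmark:** The network did not find `shackle_top` in the last side picture, so the 30 mm comes from the picture alone.

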